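# Open a braced jar of olives and hold the lid over it

## Task

Open the jar of olives for tasting: slide the jaw of the jar holder fully home so that the jar is snug between both jaws, then unscrew its tight blue lid anticlockwise just until it comes free, without the jar turning or lifting in the holder. Lift the lid off and finish while still holding it in the gripper, level and still, a finger's breadth or two clear above the open mouth. Leave the jaw closed and the other things on the counter where they stand.

Things in the scene. Friction and masses are not known exactly. Their poses are not given: they have to be found in the camera images.
- holder: bench jar holder fixed to the counter: steel base plate 292 x 112 x 10 mm, a fixed rubber vee jaw at one end and a sliding jaw on guide bars, jaws 62 mm tall above the counter. Origin: on the counter under the centre of the jar's seat (the clamped jar's axis); z up; x is the direction in which the sliding jaw closes, towards the fixed jaw
- jaw (a joint): opening of the sliding jaw in m: 0 (within 1 mm) when both jaws touch the jar, growing as the jaw is drawn back, 0.075 at most. It takes about 7 N to slide and stays where it is left. Closing it pushes the jar the last millimetres onto the fixed jaw; its vee and cheeks then enclose the jar's flats and keep it from turning
- jaw_knob (a point): centre of the upright round black grip knob on the jaw's blue carriage: 24 mm diameter, 32 mm tall (72 to 104 mm above the counter, this point at 88 mm) on a 14 mm stem. It lies 105 mm plus the jaw's opening behind the holder's origin, along the holder's -x. Can be pinched from above in any direction
- jar: clear hexagonal glass jar of dark olives standing on the holder's base plate between the jaws, 62 mm across flats, flat-sided up to 80 mm, then a shoulder that narrows to a 43 mm round neck; rim 109 mm above its foot; about 0.36 kg. Origin: centre of its foot; z up; x towards a corner (starts within 3 degrees of the holder's x)
- jar_mouth (a point): centre of the jar's rim, 109 mm above the jar's foot (119 mm above the counter); z up
- lid_center (a point): centre, half-way up, of the blue metal twist-off lid: 58 mm diameter, 17 mm tall, 50 g. While tight it lies 105.5 mm above the jar's foot, 3.5 mm below the rim. Stiff to turn (about 0.3 N m); anticlockwise seen from above it rises 2 mm and is free after about 52 degrees; beyond 87 its lugs strike the next threads: 70 is best. x is along the jar's x while tight
- lid: the same lid; origin at the centre of its skirt's lower edge, 8.5 mm below lid_center, z up. A springy liner inside presses it upwards
- sealed_jar_a: a sealed hexagonal olive jar like the one in the holder (62 mm across flats, 114 mm tall, blue lid), standing loose on the counter; origin at the centre of its foot; to be left alone
- sealed_jar_b: another sealed hexagonal olive jar with a blue lid, 62 mm across flats, 114 mm tall; origin at the centre of its foot; to be left alone
- purple_jar: sealed round jar of olives with a purple lid, 84 mm diameter, 135 mm tall; origin at the centre of its foot; to be left alone
- bowl: white tasting bowl, 110 mm across, 45 mm tall; origin at the centre of its foot; to be left alone
- pick_cup: small green glass cup, 60 mm across, 65 mm tall; origin at the centre of its foot; to be left alone
- tub: cream-coloured tub with a red lid, 99 mm across, 58 mm tall; origin at the centre of its foot; to be left alone
- olive_tray: black flat sealed tray pack, 106 x 146 x 33 mm; origin at the centre of its foot; to be left alone

How it is judged:
By the outcome, as a careful person would: the job done as asked, in the order asked, and still so for the second after the job is handed in, while the arm keeps its last pose, push and grip.
It also fails if it takes over 45 s, if anything falls off the work surface, if the arm or the gripper's body presses on something with over 40 N, if the wrist force passes 120 N, or if a joint passes its speed limit or range.

## Robot

A 7-joint arm with a two-finger parallel gripper is mounted at the origin on the work surface. World frame = base frame: x ahead of the robot, y to its left, z up, the work surface at z = 0. Lengths are in m, angles in rad, forces in N, time in s.
With the tool pointing down it reaches from about 0.4 to 0.85 m from the base axis. Payload 10.4 kg.
Tool frame: the origin (TCP) lies at the very end of the fingers, on their centre line; the grasp point (between the pads) lies 19 mm behind it; z points along the fingers, y is the direction in which the jaws open and shut (so a half turn about z gives the same grasp; the last joint's range is limited). The gripper opens to 87 mm and grips with 3 to 60 N. Pads are 19 mm wide; open, the fingers measure 117 mm over their backs; the gripper's body (75 mm by 190 mm) begins 51 mm behind the grasp point.
Start: joints at [1.253, 0.332, -0.065, 1.46, 0.022, 1.35, -0.088], TCP at [0.182, -0.598, 0.223] pointing down, gripper open.
Joint ranges: [-2.6, 2.6], [-0.5, 2.12], [-1.47, 1.34], [0.16, 2.42], [-1.27, 4.41], [0.06, 2.06], [-2.6, 2.6]. Speed limits (rad/s): [2.22, 2.22, 2.79, 2.79, 3.14, 3.14, 3.14].

## Interface

Orientations are given as a unit quaternion [x, y, z, w].
In Python, from bench import r, eyes, job gives the robot as it stands. The module is installed in compiled form; this text tells all that it offers.
- The arm moves only by the tool play_rows, never from a script. Its argument "motion" is a list of rows, each a list of 7 numbers: the shift along the tool's x, y, z as a fraction of full scale, then the turn, a rotation vector about the tool's x, y, z as a fraction of full scale, then the opening in per cent of the stroke, from 0 (shut) to 100 (fully open). A call has 1 to 5 rows; each row is the pose to reach, as a shift and turn from the pose commanded when the call began, along the tool's axes at that moment; what a row does not reach only later rows make up. Full scale, the value 1, is 0.2 m for a shift and 90 degrees for a turn. A row lasts 1/8 s, in which the tool goes at most 62.5 mm and 10.7 degrees, less where a joint would pass 70% of its speed; a pose out of reach is approached as far as the arm can. A call with a number of a shift or a turn outside -1 to 1 is refused whole. A call with a gripper value outside its range is refused whole. The fingers move at their own pace and stop on an object; "squeeze" is the grip in N (left out, the last holds). Time passes only in rows, so rows that repeat a pose let the fingers close. It gives the time, the measured TCP pose, the force and the opening at its end, in the units of the state.
- r.read_state(): the state, without advancing time (a new reading comes with each control period).
- eyes.camera(name): name is "side" or "top" or "wrist"; returns a dict with "image" (480x640x3 uint8, red, green, blue), "mtx" (3x3 intrinsics, pixels), "R" (3x3) and "t" (3): a world point X has camera coordinates R X + t. Camera axes: x right, y down, z forward; pixel columns grow to the right and rows downward; lengths in m; the calibration is good to about 2 mm. The wrist camera is an equidistant fisheye: a pixel r from the principal point sees the ray r / f radians off the axis. A picture is of the moment at which its call begins. There is no depth.
- job.close_job(): hands the job in, once; it reports no verdict.
Trained networks look in a picture, given as the dict that the camera call returned (one of the last four; its "shot" number tells which), for a name from the list of things; names that differ only in an ending like _2 or _b are one class to them, and where a whole thing is asked for, a point or a joint stands for the part that bears it (a point fixed in the world has none). Each returns a list of dicts, best first, with "p" (0 to 1); they miss things now and then, are a little off and sometimes report something else, mostly with a low value. They report only what shows in the picture. A call takes as long as a camera call.
- eyes.regions_of(picture, label): "region" (480x640 bool, what is visible of it) and "xy" ([column, row] in pixels, amid what is visible of it).
- eyes.landmark_of(picture, label): "xy" ([column, row] in pixels: a listed point, or the origin of a listed thing).
The state is a dict: "time": time; "joint_positions": joint angles; "joint_vel": joint speeds; "joint_torque": joint torques, N m; "ee_pos": TCP position; "eef_rot": TCP orientation; "ft_force": force on the tool from outside, world axes, zero at the start; "torque": the same for the moment, N m; "width": finger opening in m.
Only numpy, scipy, OpenCV 4.12 (cv2) and the standard library are available. Lean on these libraries where they do the work, as an engineer would, in place of code of your own. Each camera call takes 0.05 s, during which the arm holds its last target. There are 200 camera calls.

## Working session

There is one attempt and no reset: what is moved stays moved. The work goes in short steps, Python scripts to look and compute and a tool call to move; the robot and the scene stay as the last step left them, time stands still between calls to the robot, and variables do not carry over. Pictures are saved under pics/ and viewed, about 8 in all and at most 12, crops included, and the job is handed in when it is done.

Besides the shell and the picture viewer there is one more tool, called after "Call:" in YAML: its name, and indented under it one key for each argument. play_rows: Moves the arm, as the interface text tells. Shift numbers are shares of 0.2 m and turn numbers shares of 90 degrees, none past 1 either way. Its arguments: {"type":"object","properties":{"motion":{"type":"array","items":{"type":"array","items":{"type":"number"}}},"squeeze":{"type":"number"}},"required":["motion"]}

```bash
mkdir -p pics; cat > h.py <<'E'
import numpy as np, cv2
from bench import r, eyes, job
from scipy.spatial.transform import Rotation as Ro
from scipy.optimize import least_squares
def save(c,n): cv2.imwrite('pics/'+n+'.png',cv2.cvtColor(c['image'],cv2.COLOR_RGB2BGR))
def ray(c,xy,fish=False):
    K=c['mtx']; x=(xy[0]-K[0,2])/K[0,0]; y=(xy[1]-K[1,2])/K[1,1]
    if fish:
        t=np.hypot(x,y); d=np.array([x/t*np.sin(t),y/t*np.sin(t),np.cos(t)]) if t>1e-9 else np.array([0,0,1.])
    else: d=np.array([x,y,1.])
    R=np.array(c['R']); d=R.T@d; return -R.T@np.array(c['t']), d/np.linalg.norm(d)
def onz(c,xy,z,fish=False):
    o,d=ray(c,xy,fish); return o+d*(z-o[2])/d[2]
def tri(rays):
    A=sum(np.eye(3)-np.outer(d,d) for o,d in rays); b=sum((np.eye(3)-np.outer(d,d))@o for o,d in rays)
    return np.linalg.solve(A,b)
E
python3 - <<'E'
from h import *
np.set_printoptions(precision=4,suppress=True)
C={n:eyes.camera(n) for n in('top','side','wrist')}
for n,c in C.items():
    save(c,n+'0'); o=-np.array(c['R']).T@c['t']; print(n,o)
    for l,z in(('holder',0),('jaw_knob',.088),('jar_mouth',.119),('lid_center',.1155),('jar',.01)):
        print(' ',l,[(round(d['p'],2),np.round(d['xy'],1),onz(c,d['xy'],z,n=='wrist')) for d in eyes.landmark_of(c,l)[:4]])
a=np.hstack([C['top']['image'],C['side']['image']]);
cv2.imwrite('pics/a.png',cv2.cvtColor(cv2.resize(np.vstack([C['top']['image'],C['side']['image']]),None,fx=.62,fy=.62),cv2.COLOR_RGB2BGR))
s=r.read_state();print(s)
E
```

```text
top [ 0.2299 -0.0469  1.501 ]
  holder [(0.77, array([283.8, 218.4]), array([0.5407, 0.0339, 0.    ]))]
  jaw_knob [(0.77, array([341.9, 242.7]), array([ 0.4601, -0.1203,  0.088 ])), (0.41, array([415.4, 165.3]), array([ 0.6675, -0.3142,  0.088 ]))]
  jar_mouth [(0.77, array([279.6, 213. ]), array([0.5299, 0.0383, 0.119 ]))]
  lid_center [(0.69, array([279.4, 215.4]), array([0.5244, 0.0389, 0.1155])), (0.28, array([416.7, 164.7]), array([ 0.6606, -0.3124,  0.1155]))]
  jar [(0.67, array([281. , 219.9]), array([0.5344, 0.0409, 0.01  ]))]
side [0.1603 0.7194 0.9755]
  holder [(0.89, array([294.2, 289.2]), array([0.5279, 0.0409, 0.    ]))]
  jaw_knob [(0.88, array([346.2, 232.1]), array([ 0.4575, -0.1179,  0.088 ])), (0.75, array([180.2, 379.3]), array([0.5968, 0.397 , 0.088 ])), (0.15, array([297.1, 186. ]), array([ 0.6502, -0.2271,  0.088 ]))]
  jar_mouth [(0.96, array([296.6, 254.9]), array([0.5234, 0.0302, 0.119 ]))]
  lid_center [(0.77, array([296. , 254.9]), array([0.5262, 0.028 , 0.1155]))]
  jar [(0.92, array([296.6, 289. ]), array([0.519 , 0.0447, 0.01  ])), (0.54, array([224.1, 414.6]), array([0.5086, 0.3963, 0.01  ])), (0.44, array([294.9, 252.8]), array([ 0.577 , -0.0623,  0.01  ]))]
wrist [ 0.2599 -0.5736  0.3838]
  holder []
  jaw_knob []
  jar_mouth []
  lid_center []
  jar []
{'time': 0.9, 'joint_positions': array([ 1.2534,  0.3322, -0.0647,  1.4601,  0.0216,  1.3499, -0.0885]), 'joint_vel': array([ 0.0012,  0.0006, -0.0017,  0.0014,  0.0012, -0.0014,  0.0003]), 'joint_torque': array([ -0.0011, -62.303 ,   0.0236, -39.0118,  -0.0612,   0.0313,
         0.    ]), 'ee_pos': array([ 0.1816, -0.5981,  0.2226]), 'eef_rot': array([0.9892, 0.1468, 0.    , 0.    ]), 'ft_force': array([ 0.2427, -0.5535,  0.659 ]), 'torque': array([-0.0378,  0.0188, -0.0541]), 'width': 0.0868631566744102}
```

View pics/top0.png

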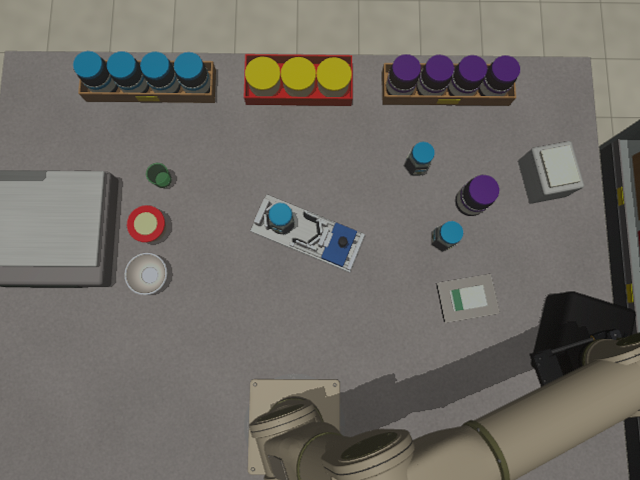

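View pics/side0.png

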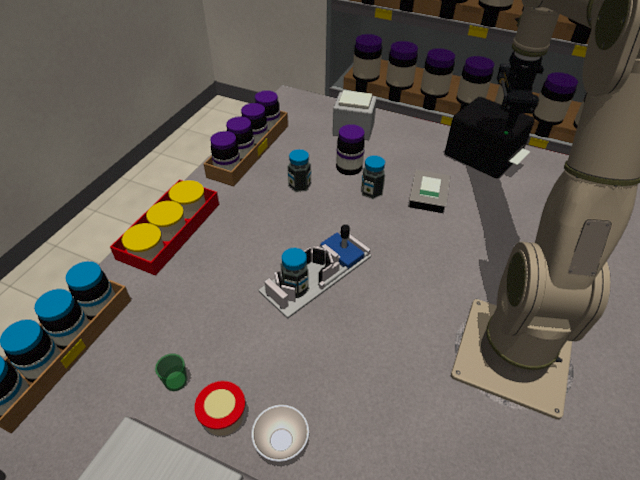

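The top view shows the jar in the holder at (280,215), the blue carriage and knob at (342,242), with loose jars to the right. The side view agrees: jar (296,255), knob (346,232). I'll move over the knob and look with the wrist camera.

Call:
play_rows:
  motion:
    - [0.18, -0.16, 0, 0, 0, 0, 100]
    - [0.38, -0.35, 0, 0, 0, 0, 100]
    - [0.6, -0.55, 0, 0, 0, 0, 100]
    - [0.8, -0.75, 0, 0, 0, 0, 100]
    - [0.98, -0.92, 0, 0, 0, 0, 100]

```text
time: 1.52
ee_pos: [0.3166, -0.3631, 0.2228]
eef_rot: [0.989, 0.147, 0.0, 0.0]
ft_force: [0.2, -1.2, 0.3]
width: 0.087
```

Call:
play_rows:
  motion:
    - [0.2, -0.2, 0, 0, 0, 0.08, 100]
    - [0.4, -0.38, 0, 0, 0, 0.18, 100]
    - [0.6, -0.56, 0, 0, 0, 0.28, 100]
    - [0.75, -0.7, 0, 0, 0, 0.38, 100]
    - [0.8, -0.74, 0, 0, 0, 0.46, 100]

```text
time: 2.15
ee_pos: [0.427, -0.1743, 0.2229]
eef_rot: [0.977, -0.213, 0.0, -0.0]
ft_force: [-0.5, 0.1, -0.6]
width: 0.0868
```

```bash
python3 - <<'E'
from h import *
np.set_printoptions(precision=4,suppress=True)
s=r.read_state();print(s['time'],s['ee_pos'],s['joint_positions'],Ro.from_quat(s['eef_rot']).as_matrix())
c=eyes.camera('wrist'); save(c,'w1'); print(-np.array(c['R']).T@c['t'])
for l,z in(('holder',0),('jaw_knob',.088),('jar_mouth',.119),('lid_center',.1155),('jar',.01)):
    print(' ',l,[(round(d['p'],2),np.round(d['xy'],1),onz(c,d['xy'],z,True)) for d in eyes.landmark_of(c,l)[:3]])
E
```

```text
2.15 [ 0.427  -0.1743  0.2229] [ 0.7843 -0.0067 -0.4881  1.8496 -0.0034  1.297  -1.7021] [[ 0.9096 -0.4154  0.0008]
 [-0.4154 -0.9096 -0.0002]
 [ 0.0008 -0.0002 -1.    ]]
[ 0.5014 -0.2081  0.385 ]
  holder []
  jaw_knob [(0.95, array([240.2, 219.1]), array([ 0.4629, -0.118 ,  0.088 ]))]
  jar_mouth []
  lid_center [(0.77, array([ 61.5, 238.8]), array([0.5252, 0.0381, 0.1155]))]
  jar [(0.8, array([112.3, 212.4]), array([0.527 , 0.0423, 0.01  ]))]
```

View pics/w1.png

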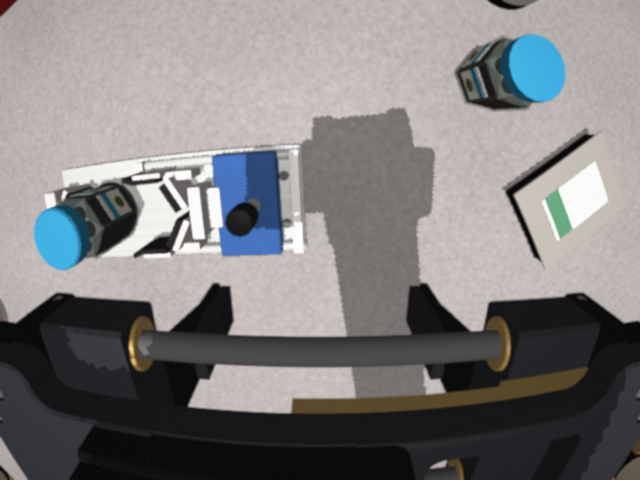

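Wrist view: knob at (240,219), lid at (62,238), fingers aligned with the slide. Now I'll go down on the knob and pinch it.

Call:
play_rows:
  motion:
    - [0.02, -0.2, 0, 0, 0, 0, 100]
    - [0.04, -0.32, 0.05, 0, 0, 0, 100]
    - [0.04, -0.325, 0.25, 0, 0, 0, 100]
    - [0.04, -0.325, 0.5, 0, 0, 0, 100]
    - [0.04, -0.325, 0.68, 0, 0, 0, 100]

```text
time: 3.08
ee_pos: [0.459, -0.122, 0.0846]
eef_rot: [0.977, -0.212, -0.001, 0.0]
ft_force: [-0.4, -0.6, 0.6]
width: 0.0869
```

Call:
play_rows:
  motion:
    - [0, 0, 0.06, 0, 0, 0, 100]
    - [0, 0, 0.065, 0, 0, 0, 60]
    - [0, 0, 0.065, 0, 0, 0, 0]
    - [0, 0, 0.065, 0, 0, 0, 0]
    - [0, 0, 0.065, 0, 0, 0, 0]
  squeeze: 25

```text
time: 3.7
ee_pos: [0.4605, -0.1213, 0.0742]
eef_rot: [0.977, -0.212, 0.001, 0.0]
ft_force: [-0.2, -0.1, 0.4]
width: 0.0548
```

Call:
play_rows:
  motion:
    - [0, 0, 0, 0, 0, 0, 0]
    - [0, 0, 0, 0, 0, 0, 0]
    - [0, 0, 0, 0, 0, 0, 0]
    - [0, 0, 0, 0, 0, 0, 0]

```text
time: 4.2
ee_pos: [0.4605, -0.1202, 0.0736]
eef_rot: [0.977, -0.212, 0.0, -0.001]
ft_force: [2.7, 4.9, -2.0]
width: 0.0232
```

```bash
python3 - <<'E'
from h import *
np.set_printoptions(precision=4,suppress=True)
s=r.read_state();print(s['time'],s['ee_pos'],s['ft_force'],s['torque'],s['width'])
c=eyes.camera('wrist'); save(c,'w2')
for l,z in(('holder',0),('jaw_knob',.088),('jar_mouth',.119),('lid_center',.1155),('jar',.01)):
    print(' ',l,[(round(d['p'],2),np.round(d['xy'],1),onz(c,d['xy'],z,True)) for d in eyes.landmark_of(c,l)[:3]])
E
```

```text
4.2 [ 0.4605 -0.1202  0.0736] [ 2.7221  4.8861 -1.9626] [ 1.0187 -0.5816 -0.0217] 0.02322082723361427
  holder []
  jaw_knob [(0.62, array([317. , 314.3]), array([ 0.4626, -0.1198,  0.088 ]))]
  jar_mouth [(0.21, array([317.5, 314.9]), array([ 0.4775, -0.1271,  0.119 ]))]
  lid_center []
  jar [(0.75, array([ 89.3, 266.2]), array([0.5253, 0.0403, 0.01  ]))]
```

View pics/w2.png

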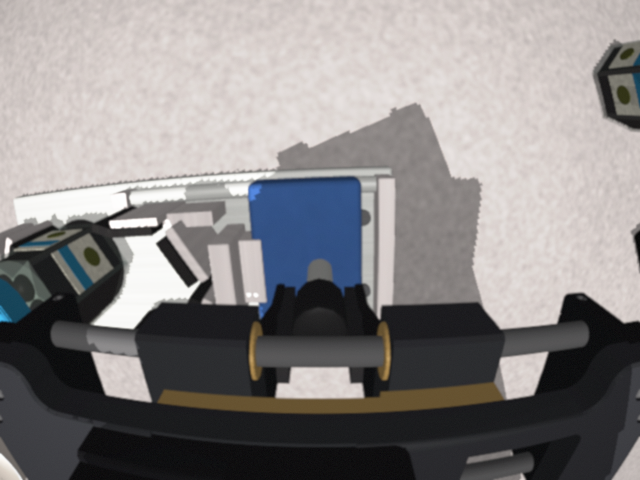

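The knob is held between the pads (width 23 mm). I'll slide the jaw, quickly at first and then gently.

Call:
play_rows:
  motion:
    - [0, -0.03, 0, 0, 0, 0, 0]
    - [0, -0.08, 0, 0, 0, 0, 0]
    - [0, -0.13, 0, 0, 0, 0, 0]
    - [0, -0.17, 0, 0, 0, 0, 0]
    - [0, -0.2, 0, 0, 0, 0, 0]

```text
time: 5.12
ee_pos: [0.4746, -0.086, 0.0735]
eef_rot: [0.977, -0.213, -0.002, 0.002]
ft_force: [-12.4, -2.9, 12.9]
width: 0.0231
```

```bash
python3 - <<'E'
from h import *
np.set_printoptions(precision=4,suppress=True)
s=r.read_state();print(s['time'],s['ee_pos'],s['ft_force'],s['torque'],s['width'],Ro.from_quat(s['eef_rot']).inv().apply(s['ft_force']))
c=eyes.camera('wrist')
for n in ('side','top','wrist'):
  c=eyes.camera(n)
  for l,z in(('jaw_knob',.088),('lid_center',.1155),('jar',.01)):
    print(n,l,[(round(d['p'],2),np.round(d['xy'],1),onz(c,d['xy'],z,n=='wrist')) for d in eyes.landmark_of(c,l)[:2]])
E
```

```text
5.125 [ 0.4746 -0.086   0.0735] [-12.4356  -2.9211  12.9493] [-0.6021  2.6194 -0.0246] 0.023135455808213023 [-10.1371   7.8798 -12.8845]
side jaw_knob [(0.77, array([333.6, 239.1]), array([ 0.4766, -0.0817,  0.088 ]))]
side lid_center [(0.6, array([296.5, 252.9]), array([0.528 , 0.0218, 0.1155]))]
side jar [(0.66, array([294.8, 283.4]), array([0.531 , 0.0307, 0.01  ]))]
top jaw_knob []
top lid_center [(0.57, array([279.2, 214.7]), array([0.5262, 0.0395, 0.1155]))]
top jar [(0.57, array([282.2, 220.3]), array([0.5333, 0.0376, 0.01  ]))]
wrist jaw_knob [(0.98, array([319.3, 314.8]), array([ 0.4764, -0.0856,  0.088 ]))]
wrist lid_center []
wrist jar [(0.98, array([133.7, 264.2]), array([0.525 , 0.0366, 0.01  ]))]
```

Call:
play_rows:
  motion:
    - [-0.01, -0.02, -0.004, 0, 0, 0, 0]
    - [-0.014, -0.05, -0.006, 0, 0, 0, 0]
    - [-0.016, -0.08, -0.006, 0, 0, 0, 0]
    - [-0.018, -0.1, -0.006, 0, 0, 0, 0]
    - [-0.019, -0.11, -0.006, 0, 0, 0, 0]

```text
time: 6.4
ee_pos: [0.4824, -0.0662, 0.0737]
eef_rot: [0.977, -0.213, 0.001, 0.001]
ft_force: [10.0, -11.6, -16.9]
width: 0.023
```

```bash
cat > look.py <<'E'
from h import *
import sys
np.set_printoptions(precision=4,suppress=True)
s=r.read_state();print(s['time'],s['ee_pos'],s['width'],'Ftool',Ro.from_quat(s['eef_rot']).inv().apply(s['ft_force']),'T',s['torque'])
for n in sys.argv[1].split(',') if len(sys.argv)>1 else []:
  c=eyes.camera(n); 
  if len(sys.argv)>2: save(c,n+sys.argv[2])
  for l,z in(('holder',0),('jaw_knob',.088),('lid_center',.1155),('jar_mouth',.119),('jar',.01)):
    print(n,l,[(round(d['p'],2),np.round(d['xy'],1),onz(c,d['xy'],z,n=='wrist')) for d in eyes.landmark_of(c,l)[:1]])
E
python3 look.py wrist
```

```text
6.4 [ 0.4824 -0.0662  0.0737] 0.02304947828419583 Ftool [13.8831  6.3567 16.9636] T [-2.3635 -1.8998  0.0336]
wrist holder [(0.59, array([157.2, 254.3]), array([0.5303, 0.0397, 0.    ]))]
wrist jaw_knob [(0.72, array([320.9, 311.7]), array([ 0.4849, -0.0678,  0.088 ]))]
wrist lid_center []
wrist jar_mouth []
wrist jar [(0.8, array([154.5, 261. ]), array([0.5281, 0.0385, 0.01  ]))]
```

Call:
play_rows:
  motion:
    - [0.006, -0.005, 0.003, 0, 0, 0, 0]
    - [0.007, -0.01, 0.0035, 0, 0, 0, 0]
    - [0.007, -0.015, 0.0035, 0, 0, 0, 0]
    - [0.007, -0.02, 0.0035, 0, 0, 0, 0]

```text
time: 7.2
ee_pos: [0.4842, -0.0623, 0.0736]
eef_rot: [0.977, -0.213, -0.001, 0.001]
ft_force: [-2.6, -7.1, -0.5]
width: 0.0233
```

```bash
python3 look.py wrist 3
```

```text
7.2 [ 0.4842 -0.0623  0.0736] 0.023339284698124824 Ftool [0.6266 7.5686 0.5412] T [-1.3336  0.4834  0.0235]
wrist holder [(0.59, array([161.5, 250.1]), array([0.533 , 0.0386, 0.    ]))]
wrist jaw_knob [(0.61, array([319.3, 314.2]), array([ 0.4859, -0.0628,  0.088 ]))]
wrist lid_center []
wrist jar_mouth []
wrist jar [(0.76, array([160.2, 262.1]), array([0.5272, 0.0387, 0.01  ]))]
```

View pics/wrist3.png

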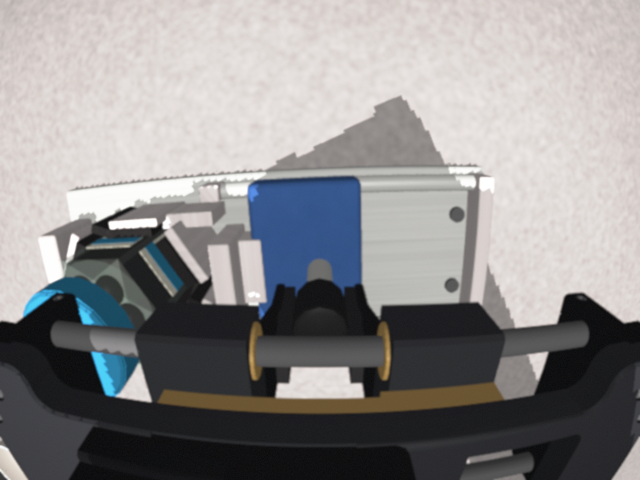

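The view shows the jaw vee almost at the jar and the forces are balanced (7.6 N sliding). I'll keep easing in until the force rises.

Call:
play_rows:
  motion:
    - [0, -0.005, 0, 0, 0, 0, 0]
    - [-0.001, -0.01, 0, 0, 0, 0, 0]
    - [-0.001, -0.015, 0, 0, 0, 0, 0]
    - [-0.001, -0.02, 0, 0, 0, 0, 0]

```text
time: 8.0
ee_pos: [0.4857, -0.0586, 0.0736]
eef_rot: [0.977, -0.213, -0.001, 0.001]
ft_force: [-2.8, -5.7, -0.0]
width: 0.0235
```

```bash
python3 look.py
```

```text
8.0 [ 0.4857 -0.0586  0.0736] 0.02350709232720857 Ftool [-0.1435  6.3167  0.0682] T [-1.2938  0.5536  0.0318]
```

Call:
play_rows:
  motion:
    - [0, -0.005, 0, 0, 0, 0, 0]
    - [-0.001, -0.01, 0, 0, 0, 0, 0]
    - [-0.001, -0.015, 0, 0, 0, 0, 0]

```text
time: 8.38
ee_pos: [0.4865, -0.0566, 0.0736]
eef_rot: [0.977, -0.213, -0.001, 0.002]
ft_force: [-3.2, -9.6, 1.0]
width: 0.0232
```

```bash
python3 look.py wrist
```

```text
8.375 [ 0.4865 -0.0566  0.0736] 0.023153946327334446 Ftool [ 1.0977 10.0506 -1.0027] T [-1.9131  0.7882 -0.0039]
wrist holder [(0.86, array([169.7, 254.1]), array([0.5302, 0.0398, 0.    ]))]
wrist jaw_knob [(0.62, array([317.4, 312.9]), array([ 0.4892, -0.0566,  0.088 ]))]
wrist lid_center [(0.89, array([ 86.3, 341.5]), array([0.5283, 0.0389, 0.1155]))]
wrist jar_mouth []
wrist jar [(0.57, array([165.4, 263.6]), array([0.527 , 0.0411, 0.01  ]))]
```

Call:
play_rows:
  motion:
    - [0, -0.005, 0, 0, 0, 0, 0]
    - [-0.001, -0.01, 0, 0, 0, 0, 0]
    - [-0.001, -0.01, 0, 0, 0, 0, 0]

```text
time: 9.05
ee_pos: [0.487, -0.0554, 0.0736]
eef_rot: [0.977, -0.214, -0.001, 0.002]
ft_force: [-4.8, -11.3, 1.5]
width: 0.0234
```

```bash
python3 look.py
```

```text
9.05 [ 0.487  -0.0554  0.0736] 0.023365967216089953 Ftool [ 0.3411 12.3167 -1.4227] T [-2.4141  1.0019  0.0449]
```

Call:
play_rows:
  motion:
    - [0, -0.005, 0, 0, 0, 0, 0]
    - [0, -0.01, 0, 0, 0, 0, 0]
    - [0, -0.01, 0, 0, 0, 0, 0]

```text
time: 9.43
ee_pos: [0.487, -0.0554, 0.0736]
eef_rot: [0.977, -0.214, -0.002, 0.004]
ft_force: [-8.2, -17.8, 5.8]
width: 0.0234
```

```bash
python3 look.py
```

```text
9.425 [ 0.487  -0.0554  0.0736] 0.023358933984684107 Ftool [-0.0551 19.6322 -5.6016] T [-3.6495  1.8979  0.0653]
```

Call:
play_rows:
  motion:
    - [0, -0.006, 0, 0, 0, 0, 0]
    - [0, -0.012, 0, 0, 0, 0, 0]
    - [0, -0.012, 0, 0, 0, 0, 0]

```text
time: 9.8
ee_pos: [0.487, -0.0554, 0.0735]
eef_rot: [0.977, -0.215, -0.002, 0.005]
ft_force: [-13.0, -25.7, 8.7]
width: 0.0235
```

```bash
python3 look.py wrist; python3 - <<'E'
from h import *
c=eyes.camera('side');save(c,'side4');cv2.imwrite('pics/s4.png',cv2.resize(cv2.cvtColor(c['image'][200:340,230:410],cv2.COLOR_RGB2BGR),None,fx=4,fy=4,interpolation=cv2.INTER_CUBIC))
E
```

```text
9.8 [ 0.487  -0.0554  0.0735] 0.023526978351573566 Ftool [-1.0214 28.8456 -8.3522] T [-5.3128  2.8488 -0.034 ]
wrist holder [(0.91, array([170.6, 254. ]), array([0.5307, 0.0394, 0.    ]))]
wrist jaw_knob [(0.58, array([319.7, 316.4]), array([ 0.4878, -0.0555,  0.088 ]))]
wrist lid_center [(0.55, array([ 83.5, 347.2]), array([0.5278, 0.0432, 0.1155]))]
wrist jar_mouth []
wrist jar [(0.73, array([164.8, 267.6]), array([0.5255, 0.0434, 0.01  ]))]
```

View pics/s4.png

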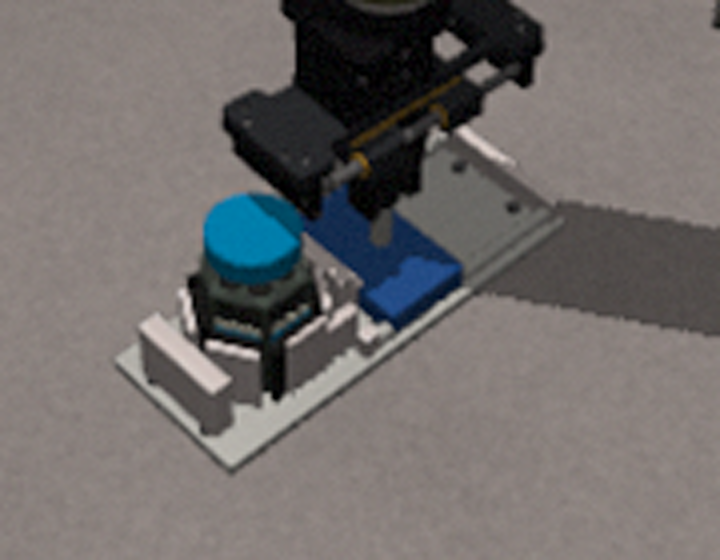

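The jaw is home: at 12→20→29 N the tool no longer moved. The picture shows the vee jaws enclosing the jar. I'll relax the push, release and lift.

Call:
play_rows:
  motion:
    - [0, 0.015, 0, 0, 0, 0, 0]
    - [0, 0.028, 0, 0, 0, 0, 0]
    - [0, 0.028, 0, 0, 0, 0, 40]
    - [0, 0.028, 0, 0, 0, 0, 100]
    - [0, 0.028, 0, 0, 0, 0, 100]

```text
time: 10.78
ee_pos: [0.4881, -0.0523, 0.0741]
eef_rot: [0.977, -0.212, 0.0, -0.0]
ft_force: [0.1, 0.3, -0.3]
width: 0.0458
```

Call:
play_rows:
  motion:
    - [0, 0, 0, 0, 0, 0, 100]
    - [0, 0, -0.1, 0, 0, 0, 100]
    - [0, 0, -0.3, 0, 0, 0, 100]
    - [0, 0, -0.5, 0, 0, 0, 100]
    - [0, 0, -0.62, 0, 0, 0, 100]

```text
time: 11.4
ee_pos: [0.4885, -0.0525, 0.2001]
eef_rot: [0.977, -0.212, 0.001, 0.0]
ft_force: [0.1, -0.6, -0.5]
width: 0.0861
```

```bash
python3 look.py wrist,side,top 5
```

```text
11.4 [ 0.4885 -0.0525  0.2001] 0.08608658726680687 Ftool [0.2858 0.5072 0.4654] T [-0.0087  0.0361 -0.0107]
wrist holder [(0.9, array([222.2, 213. ]), array([0.53  , 0.0377, 0.    ]))]
wrist jaw_knob [(0.78, array([319.7, 234.3]), array([ 0.4909, -0.0537,  0.088 ]))]
wrist lid_center [(0.97, array([183.3, 253. ]), array([0.527 , 0.04  , 0.1155]))]
wrist jar_mouth []
wrist jar [(0.85, array([219.4, 219.8]), array([0.526 , 0.0403, 0.01  ]))]
side holder [(0.59, array([291.9, 290.4]), array([0.5314, 0.0467, 0.    ]))]
side jaw_knob [(0.92, array([324.2, 246.7]), array([ 0.4872, -0.0479,  0.088 ]))]
side lid_center [(0.95, array([294.7, 253.6]), array([0.5308, 0.0256, 0.1155]))]
side jar_mouth [(0.65, array([295.1, 256.7]), array([0.5241, 0.0368, 0.119 ]))]
side jar [(0.77, array([294.4, 287.4]), array([0.5262, 0.0425, 0.01  ]))]
top holder [(0.7, array([280.3, 221.9]), array([0.5308, 0.0433, 0.    ]))]
top jaw_knob []
top lid_center [(0.5, array([278.3, 212.8]), array([0.5311, 0.0418, 0.1155]))]
top jar_mouth [(0.72, array([150.5, 227.6]), array([0.4901, 0.3605, 0.119 ]))]
top jar [(0.64, array([281.2, 220.5]), array([0.5327, 0.0403, 0.01  ]))]
```

View pics/wrist5.png

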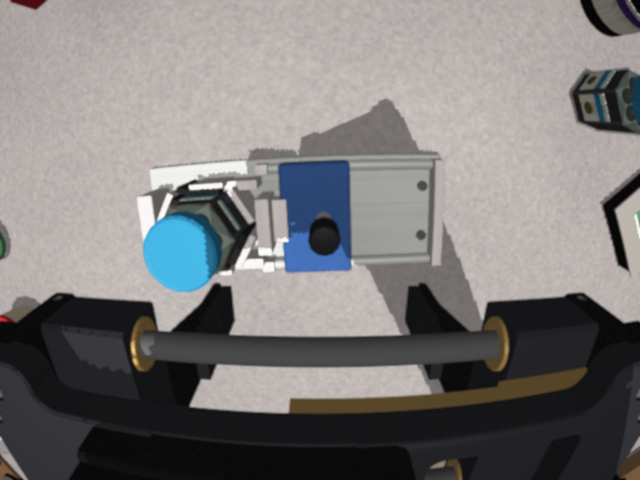

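Wrist view: jaw closed on the jar, knob (323,236), lid disc centred about (182,250). I'll move over the lid and measure it again.

Call:
play_rows:
  motion:
    - [0, -0.12, 0, 0, 0, 0, 100]
    - [-0.01, -0.3, 0, 0, 0, 0, 100]
    - [-0.02, -0.44, 0, 0, 0, 0, 100]
    - [-0.02, -0.507, 0, 0, 0, 0, 100]
    - [-0.02, -0.507, 0, 0, 0, 0, 100]

```text
time: 12.92
ee_pos: [0.5264, 0.0415, 0.1979]
eef_rot: [0.977, -0.212, -0.0, -0.0]
ft_force: [-0.4, -0.4, 0.4]
width: 0.0871
```

```bash
python3 - <<'E'
from h import *
np.set_printoptions(precision=4,suppress=True)
s=r.read_state();print(s['time'],s['ee_pos'],s['joint_positions'],s['eef_rot'])
# fit lid disc: projected visible region vs model cylinder
def proj(c,X,fish):
    P=X@np.array(c['R']).T+c['t']; 
    if fish:
        rr=np.hypot(P[:,0],P[:,1]); t=np.arctan2(rr,P[:,2]); u=P[:,:2]/rr[:,None]*t[:,None]
    else: u=P[:,:2]/P[:,2:]
    return (u*[c['mtx'][0,0],c['mtx'][1,1]]+[c['mtx'][0,2],c['mtx'][1,2]]).astype(np.float32)
a=np.linspace(0,2*np.pi,72,endpoint=False)
def sil(c,x,y,z0,z1,R,fish):
    X=np.vstack([np.c_[x+R*np.cos(a),y+R*np.sin(a),0*a+z] for z in (z0,z1)])
    return cv2.convexHull(proj(c,X,fish))[:,0]
for n in('wrist','side','top'):
    c=eyes.camera(n);f=n=='wrist';save(c,n+'6')
    print(n,[(round(d['p'],2),onz(c,d['xy'],.1155,f)) for d in eyes.landmark_of(c,'lid_center')[:1]])
    hsv=cv2.cvtColor(c['image'],cv2.COLOR_RGB2HSV); m=cv2.inRange(hsv,(90,120,60),(106,255,255))
    p0=proj(c,np.array([[.527,.0415,.12]]),f)[0]; N,L,S,Ce=cv2.connectedComponentsWithStats(m)
    k=1+np.argmin([np.hypot(*(Ce[i]-p0))+(1e3 if S[i,4]<60 else 0) for i in range(1,N)])
    cn=max(cv2.findContours((L==k).astype(np.uint8),cv2.RETR_EXTERNAL,cv2.CHAIN_APPROX_NONE)[0],key=len)[:,0].astype(float)
    def cost(p):
        h=sil(c,p[0],p[1],.107,.124,.029,f).reshape(-1,1,2)
        return [cv2.pointPolygonTest(h,(float(q[0]),float(q[1])),True) for q in cn]
    q=least_squares(cost,[.527,.0415],loss='soft_l1',diff_step=1e-3)
    print(n,'px',S[k],'fit',q.x,'rms',np.std(q.fun))
E
```

```text
12.925 [0.5264 0.0415 0.1979] [ 0.4535  0.1975 -0.6892  1.7212  0.1308  1.2698 -2.2626] [ 0.9773 -0.2117 -0.0001 -0.    ]
wrist [(0.61, array([0.5258, 0.0413, 0.1155]))]
wrist px [ 277  205   84   84 5581] fit [0.5285 0.0412] rms 0.5385319616393387
side [(0.61, array([0.5299, 0.0315, 0.1155]))]
side px [281 249  27  22 444] fit [0.5269 0.0422] rms 0.6367815521181139
top []
top px [412 142  22  22 380] fit [ 0.6935 -0.3287] rms 0.3761423953841158
```

View pics/wrist6.png

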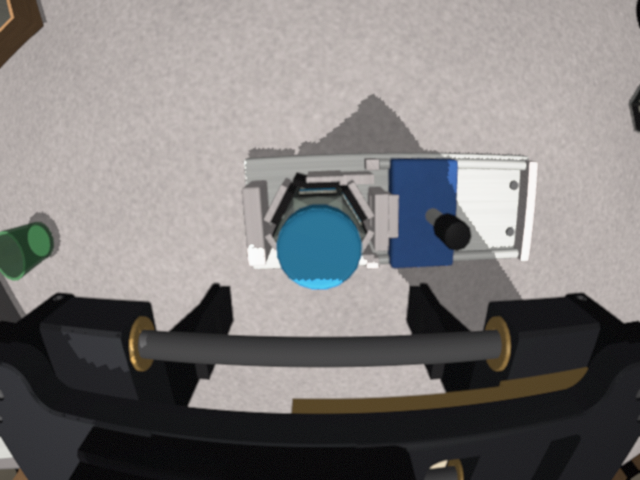

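Lid at (320,247), centred between the fingers. Wrist, side and kinematic estimates agree to about 2 mm at (0.527, 0.0415), so I'll descend.

Call:
play_rows:
  motion:
    - [0, 0, 0.1, 0, 0, 0, 100]
    - [0, 0, 0.22, 0, 0, 0, 100]
    - [0, 0, 0.34, 0, 0, 0, 100]
    - [0, 0, 0.43, 0, 0, 0, 100]
    - [0, 0, 0.46, 0, 0, 0, 100]

```text
time: 13.85
ee_pos: [0.5259, 0.0409, 0.1051]
eef_rot: [0.977, -0.212, -0.001, 0.0]
ft_force: [0.5, -0.3, -0.1]
width: 0.0869
```

Call:
play_rows:
  motion:
    - [0, 0, 0, 0, 0, 0, 100]
    - [0, 0, 0, 0, 0, 0, 100]

```text
time: 14.1
ee_pos: [0.5269, 0.0413, 0.1069]
eef_rot: [0.977, -0.212, 0.001, -0.0]
ft_force: [-0.6, -0.0, 0.3]
width: 0.0869
```

```bash
python3 look.py
```

```text
14.1 [0.5269 0.0413 0.1069] 0.08693703148866926 Ftool [-0.5433  0.2682 -0.2773] T [ 0.0771 -0.0263 -0.0086]
```

Call:
play_rows:
  motion:
    - [0, 0, 0.018, 0, 0, 0, 85]
    - [0, 0, 0.018, 0, 0, 0, 50]
    - [0, 0, 0.018, 0, 0, 0, 50]
    - [0, 0, 0.018, 0, 0, 0, 50]
    - [0, 0, 0.018, 0, 0, 0, 50]
  squeeze: 10

```text
time: 14.72
ee_pos: [0.5266, 0.0416, 0.1026]
eef_rot: [0.977, -0.212, 0.0, -0.0]
ft_force: [1.1, 1.2, 0.4]
width: 0.0578
```

```bash
python3 look.py
```

```text
14.725 [0.5266 0.0416 0.1026] 0.05776694279196012 Ftool [ 0.5064 -1.5337 -0.4263] T [ 0.4792 -0.1908  0.0304]
```

Call:
play_rows:
  motion:
    - [0, 0, 0, 0, 0, 0, 0]
    - [0, 0, 0, 0, 0, 0, 0]
    - [0, 0, 0, 0, 0, 0, 0]
  squeeze: 50

```text
time: 15.1
ee_pos: [0.5266, 0.0415, 0.1026]
eef_rot: [0.977, -0.212, 0.0, -0.0]
ft_force: [2.1, 2.8, 0.8]
width: 0.0571
```

Call:
play_rows:
  motion:
    - [0, 0, -0.001, 0, 0, -0.06, 0]
    - [0, 0, -0.002, 0, 0, -0.13, 0]
    - [0, 0, -0.004, 0, 0, -0.2, 0]
    - [0, 0, -0.005, 0, 0, -0.26, 0]
    - [0, 0, -0.005, 0, 0, -0.28, 0]

```text
time: 15.72
ee_pos: [0.5263, 0.0402, 0.1034]
eef_rot: [1.0, 0.006, -0.0, 0.001]
ft_force: [-0.1, -1.9, 1.9]
width: 0.0572
```

```bash
python3 look.py; python3 -c "
from h import *
s=r.read_state();print(s['joint_positions'],Ro.from_quat(s['eef_rot']).as_matrix()[:,0])"
```

```text
15.725 [0.5263 0.0402 0.1034] 0.05724095501719741 Ftool [-0.1112  1.9054 -1.9437] T [-0.4514 -0.0087 -0.4045]
[ 0.48117507  0.30950486 -0.73839938  1.82780182  0.23403175  1.09357863
 -1.90129615] [ 9.99930843e-01  1.17536405e-02 -4.00765859e-04]
```

Torque is −0.4 N·m and the tool has turned 25°, consistent with the thread moving. I'll continue to 70°.

Call:
play_rows:
  motion:
    - [0, 0, -0.002, 0, 0, -0.06, 0]
    - [0, 0, -0.004, 0, 0, -0.14, 0]
    - [0, 0, -0.005, 0, 0, -0.22, 0]
    - [0, 0, -0.006, 0, 0, -0.28, 0]
    - [0, 0, -0.006, 0, 0, -0.3, 0]

```text
time: 16.35
ee_pos: [0.5262, 0.0401, 0.1046]
eef_rot: [0.971, 0.239, -0.0, 0.001]
ft_force: [-1.5, -4.6, 3.3]
width: 0.0574
```

```bash
python3 look.py wrist 7; python3 -c "
from h import *
s=r.read_state();print(Ro.from_quat(s['eef_rot']).as_matrix()[:,0])"
```

```text
16.35 [0.5262 0.0401 0.1046] 0.057385295205321464 Ftool [-3.4995  3.3801 -3.326 ] T [-0.9897  0.3198 -0.3796]
wrist holder []
wrist jaw_knob []
wrist lid_center []
wrist jar_mouth []
wrist jar [(0.74, array([318.3, 242.5]), array([0.5268, 0.0419, 0.01  ]))]
[ 0.8868762   0.4620058  -0.00111449]
```

Call:
play_rows:
  motion:
    - [0, 0, -0.001, 0, 0, -0.06, 0]
    - [0, 0, -0.001, 0, 0, -0.13, 0]
    - [0, 0, -0.001, 0, 0, -0.18, 0]
    - [0, 0, -0.001, 0, 0, -0.2, 0]
    - [0, 0, -0.001, 0, 0, -0.2, 0]

```text
time: 17.27
ee_pos: [0.5273, 0.0403, 0.1056]
eef_rot: [0.922, 0.387, 0.001, 0.001]
ft_force: [0.3, -5.6, 8.0]
width: 0.057
```

```bash
python3 look.py; python3 -c "
from h import *
s=r.read_state();print(Ro.from_quat(s['eef_rot']).as_matrix()[:,0])
c=eyes.camera('wrist');save(c,'wrist8')"
```

```text
17.275 [0.5273 0.0403 0.1056] 0.05704681176065215 Ftool [-3.7454  4.1775 -7.9463] T [-1.1565 -0.1145 -0.0765]
[7.00237967e-01 7.13909370e-01 4.48869054e-04]
```

View pics/wrist8.png

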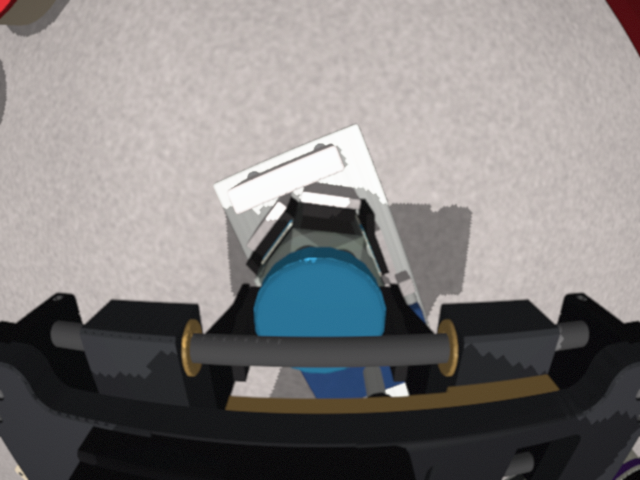

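Turned exactly 70°, and the torque dropped to −0.08 N·m, so the lid is free; the 8 N up-force is the liner. The image shows the lid in the pads and the jar still seated in the vees. Lifting slowly first.

Call:
play_rows:
  motion:
    - [0, 0, -0.003, 0, 0, 0, 0]
    - [0, 0, -0.006, 0, 0, 0, 0]
    - [0, 0, -0.01, 0, 0, 0, 0]
    - [0, 0, -0.015, 0, 0, 0, 0]
    - [0, 0, -0.02, 0, 0, 0, 0]

```text
time: 17.95
ee_pos: [0.5264, 0.0408, 0.1084]
eef_rot: [0.922, 0.388, -0.0, 0.0]
ft_force: [2.4, -3.9, -2.5]
width: 0.0574
```

```bash
python3 look.py
```

```text
17.95 [0.5264 0.0408 0.1084] 0.05735782913007332 Ftool [-1.1254  4.4249  2.4696] T [-0.8387 -0.7806  0.0193]
```

Call:
play_rows:
  motion:
    - [0, 0, -0.005, 0, 0, 0, 0]
    - [0, 0, -0.01, 0, 0, 0, 0]
    - [0, 0, -0.016, 0, 0, 0, 0]
    - [0, 0, -0.022, 0, 0, 0, 0]
    - [0, 0, -0.028, 0, 0, 0, 0]

```text
time: 18.58
ee_pos: [0.5263, 0.0419, 0.1146]
eef_rot: [0.921, 0.388, 0.0, -0.0]
ft_force: [-0.5, -0.2, -1.9]
width: 0.0571
```

```bash
python3 look.py
```

```text
18.575 [0.5263 0.0419 0.1146] 0.057086967637369895 Ftool [-0.4268 -0.2127  1.9068] T [ 0.0242 -0.07   -0.0341]
```

Call:
play_rows:
  motion:
    - [0, 0, -0.03, 0, 0, 0, 0]
    - [0, 0, -0.06, 0, 0, 0, 0]
    - [0, 0, -0.09, 0, 0, 0, 0]
    - [0, 0, -0.115, 0, 0, 0, 0]
    - [0, 0, -0.125, 0, 0, 0, 0]

```text
time: 19.2
ee_pos: [0.5265, 0.0412, 0.1399]
eef_rot: [0.922, 0.388, 0.0, 0.0]
ft_force: [0.8, 0.2, -0.8]
width: 0.057
```

Call:
play_rows:
  motion:
    - [0, 0, 0, 0, 0, 0, 0]
    - [0, 0, 0, 0, 0, 0, 0]
    - [0, 0, 0, 0, 0, 0, 0]
    - [0, 0, 0, 0, 0, 0, 0]

```text
time: 19.7
ee_pos: [0.5263, 0.0412, 0.1393]
eef_rot: [0.922, 0.388, -0.0, -0.0]
ft_force: [1.4, 1.0, -0.0]
width: 0.0572
```

```bash
python3 look.py wrist,side 9; python3 -c "
import cv2
a=cv2.imread('pics/side9.png')[190:330,220:400];b=cv2.imread('pics/wrist9.png')[100:420,120:520]
a=cv2.resize(a,(720,560));b=cv2.resize(b,(700,560));cv2.imwrite('pics/e1.png',cv2.resize(cv2.hconcat([a,b]),(800,316)))"
```

```text
19.7 [0.5263 0.0412 0.1393] 0.057177564778487025 Ftool [1.6988 0.2794 0.0392] T [-0.0577  0.0351  0.0136]
wrist holder [(0.29, array([319.3, 304.4]), array([ 0.476 , -0.0091,  0.    ]))]
wrist jaw_knob [(0.9, array([374.7, 389.6]), array([ 0.4861, -0.0573,  0.088 ]))]
wrist lid_center [(0.82, array([319.1, 314.5]), array([0.5126, 0.0284, 0.1155]))]
wrist jar_mouth []
wrist jar [(0.62, array([322.4, 232.4]), array([0.5271, 0.0395, 0.01  ]))]
side holder [(0.82, array([293.3, 287.7]), array([0.5321, 0.0376, 0.    ]))]
side jaw_knob []
side lid_center [(0.45, array([293.1, 246.2]), array([0.5449, 0.0058, 0.1155]))]
side jar_mouth [(0.91, array([293.3, 256.9]), array([0.5276, 0.0391, 0.119 ]))]
side jar [(0.63, array([297.2, 287.1]), array([0.5203, 0.0387, 0.01  ]))]
```

View pics/e1.png

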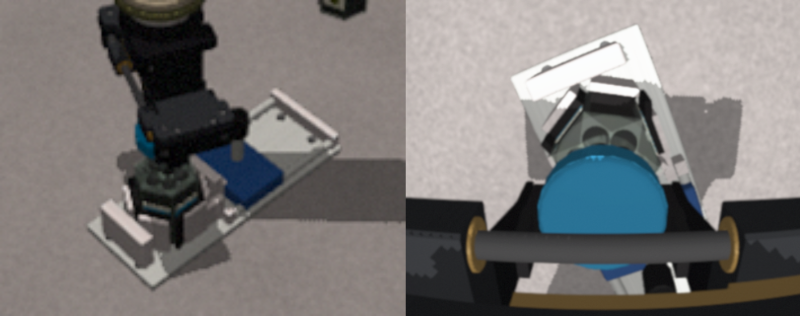

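The side crop shows the open neck with a gap below the lid, the jar seated and the jaw closed. The wrist crop shows the lid flat between the pads. Handing in.

```bash
python3 -c "
from h import *
s=r.read_state();print(s['time'],s['ee_pos'],s['width'],abs(s['joint_vel']).max());print(job.close_job())"
```

```text
20.3 [0.52635981 0.0412     0.13944725] 0.057253845409147575 0.0018793773139799807
the job is handed in; nothing more can be done
None
```

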